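# Close the tilting jar stand and hold it upright

## Task

The jar in the tilting stand has been left tipped forward with its screw cap loose. First screw the captive cap fully home, then flip the stand's kick leg up over centre so that it drops down behind as far as it goes, and only then raise the frame with the jar upright and hold it there: it tips back if let go, so finish while still holding it, steady and upright. Do not shift or knock over the other glassware and tools on the bench.

Things in the scene. Friction and masses are not known exactly. Their poses are not given: they have to be found in the camera images.
- stand: fixed green base plate of the tilting jar stand, 200 (x) x 270 (y) x 12 mm. Origin on the bench under the frame's hinge. Its x axis points to the stand's back (roughly away from the robot, yaw within 0.35 rad), y to the side with the kick leg, z up. The hinge axis runs along its y at x = 0, 40 mm above the origin. Frame axes: origin on the hinge, z up along the frame.
- tip_frame (a joint): hinge of the steel frame with a clamped white jar (68 mm across, axis at frame x -32 mm). 0 = upright, negative = tipped to the stand's -x, to the robot; starts on its stop at -0.40 rad and its weight (0.6 to 1.1 kg) tips it back there when let go; 2 to 5 N at the handle raise it. With the leg down its foot meets the plate at about +0.03. Uprights at frame x 12, y +-55, up to z 122 mm.
- handle (a point): grip point of the side handle: round steel bar 12 mm thick, along the stand's y, sticking out 82 mm from the upright on the -y side to a black end ball; at frame x 12, y -105, z 115 mm, on the bar's centre line. Parallel to the hinge, it can turn between fingers pinching it from above while it swings in a circle about the hinge. Axes as the frame's.
- jar_cap (a joint): turn of the captive screw cap on the jar: 0 = fully home (a firm stop), growing as it is unscrewed (counter-clockwise seen from above the cap); starts 0.8 to 1.25 rad loose and stays where it is left. It takes about 0.1 N m and does not rise.
- cap_mid (a point): middle of the ribbed round cap, 54 mm across, 26 mm high, half-way up on its axis (frame x -32, z 133 mm). z = cap axis, out of the jar, tilted with the frame. A lug 8 mm wide stands out 12 mm on the cap's -x side: take the cap across its y. When home the lug stands over the rib on the jar's shoulder, facing the stand's front. The shoulder begins 23 mm below this point, at the narrower neck.
- kick_leg (a joint): hinge of the kick leg on the frame, at frame x 12, y 105, z 60 mm, axis along y: 0 = folded up along the frame (start), growing as it swings over to the back (+x), 2.65 = fully down on its stop. No spring: with the frame tipped it leans forward on its stop, passes top centre at 0.40 and then falls down by itself within a second. Under 0.5 N at the foot moves it.
- leg_foot (a point): centre of the leg's foot, a rubber crossbar 16 mm thick and 50 mm long along the stand's y, at the end of the leg (10 mm steel rod, 89 mm from pivot to this point). While the leg is folded it is the leg's top end, beside the cap on the frame's +y side, free in front and above.
- beaker: loose bystander, glass beaker 72 mm across, 85 mm high, behind the stand; leave it. Origin under its centre
- spare_jar: loose bystander, closed white jar with the same blue cap, 68 mm across, 120 mm high, behind the stand; leave it. Origin under its centre
- stopper: loose bystander, rubber stopper 32 mm across, 28 mm high, in front of the stand; leave it. Origin under its centre
- spatula: loose bystander, steel spatula 160 mm long lying in front of the stand; leave it. Origin under its middle
- flask: loose bystander, conical flask 84 mm across, 130 mm high, left of the stand; leave it. Origin under its centre
- cylinder: loose bystander, measuring cylinder 165 mm high on a 70 mm foot, right of the stand; leave it. Origin under its centre
- reagent: loose bystander, amber bottle 66 mm across, 150 mm high, right of the stand; leave it. Origin under its centre

How it is judged:
By the outcome, as a careful person would: the job done as asked, in the order asked, and still so for the second after the job is handed in, while the arm keeps its last pose, push and grip.
It also fails if it takes over 61 s, if anything falls off the work surface, if the arm or the gripper's body presses on something with over 40 N, if the wrist force passes 120 N, or if a joint passes its speed limit or range.

## Robot

A 6-joint arm with a two-finger parallel gripper is mounted at the origin on the work surface. World frame = base frame: x ahead of the robot, y to its left, z up, the work surface at z = 0. Lengths are in m, angles in rad, forces in N, time in s.
With the tool pointing down it reaches from about 0.4 to 0.825 m from the base axis. Payload 7 kg.
Tool frame: the origin (TCP) lies on the mounting face of the last link; the fingertips stand arm.tcp_to_tips ahead of it and the grasp point (between the pads) lies 159 mm ahead of it (arm.tcp_to_tips is the distance from the TCP to the fingertips, in m); z points along the fingers, y is the direction in which the jaws open and shut (so a half turn about z gives the same grasp; the last joint's range is limited). The gripper opens to 88 mm and grips with 3 to 60 N. Pads are 19 mm wide; open, the fingers measure 130 mm over their backs; the gripper's body (78 mm by 193 mm) begins 47 mm behind the grasp point.
Start: joints at [-1.014, 0.359, 0.012, 0, -1.224, -0.288], TCP at [0.179, -0.651, 0.405] pointing down, gripper open.
Joint ranges: [-3.07, 3.07], [-1.43, 2.12], [-1.02, 1.25], [-3.03, 1.67], [-3.05, -0], [-3.03, 3.03]. Speed limits (rad/s): [2.39, 2.39, 3.01, 3.14, 3.14, 3.14].

## Interface

Orientations are given as [roll, pitch, yaw] about the fixed x, y, z axes, in that order (R = Rz(yaw) Ry(pitch) Rx(roll)).
In Python, from station import arm, cams, job_done, finder gives the robot as it stands.
- The arm moves only by the tool play_rows, never from a script. Its argument "targets" is a list that holds one entry, the list of rows, each a list of 4 numbers: the shift along the tool's x, y, z in m, then the turn about the tool's z in degrees. A call has 1 to 5 rows; each row is the pose to reach, as a shift and turn from the pose commanded when the call began, along the tool's axes at that moment; what a row does not reach only later rows make up. A row lasts 1/8 s, in which the tool goes at most 62.5 mm and 10.7 degrees, less where a joint would pass 70% of its speed; a pose out of reach is approached as far as the arm can. A call with a gripper value outside its range is refused whole. "grip" is the closure in counts, from 0 (fully open) to 255 (shut), set as the call begins (left out, the last holds). The fingers move at their own pace and stop on an object; "newtons" is the grip in N (left out, the last holds). Time passes only in rows, so rows that repeat a pose let the fingers close. It gives the time, the measured TCP pose, the force and the opening at its end, in the units of the state.
- arm.get_state(): the state, without advancing time (a new reading comes with each control period).
- cams.grab_frame(name): name is "side" or "top" or "wrist"; returns (picture, depth): 420x560x3 uint8, red, green, blue; 420x560 float32, m along the optical axis (not along the pixel's ray), 0 where there is no reading.
- cams.camera_params(name): a dict with "intrinsics" (3x3 intrinsics, pixels), "D" ([k1, k2, p1, p2, k3] as OpenCV has them; the pictures are not rectified), "position" and "attitude" of the camera in the world. Camera axes: x right, y down, z forward; pixel columns grow to the right and rows downward; lengths in m; the calibration is good to about 2 mm. A picture is of the moment at which its call begins: read the wrist's pose just before it. camera_params takes no time and is no camera call; for the wrist camera it gives the pose at the moment of the call.
- job_done(): hands the job in, once; it reports no verdict.
Trained networks look in the newest picture that a camera, given by its name, has taken for a name from the list of things; names that differ only in an ending like _2 or _b are one class to them, and where a whole thing is asked for, a point or a joint stands for the part that bears it (a point fixed in the world has none). Each returns a list of dicts, best first, with "score" (0 to 1); they miss things now and then, are a little off and sometimes report something else, mostly with a low value. They report only what shows in the picture. A call takes as long as a camera call.
- finder.find_in(camera, query): "xyz" ([x, y, z] in m, in world coordinates, good to about 4 mm: the middle of the surface that is visible of it).
- finder.masks_of(camera, query): "mask" (420x560 bool, what is visible of it).
The state is a dict: "t": time; "q": joint angles; "qd": joint speeds; "joint_efforts": joint torques, N m; "eef_pos": TCP position; "ee_rot": TCP orientation; "force": force on the tool from outside, world axes, zero at the start; "moment": the same for the moment, N m; "width": finger opening in m.
Only numpy, scipy, OpenCV 4.12 (cv2) and the standard library are available. Lean on these libraries where they do the work, as an engineer would, in place of code of your own. Each camera call takes 0.05 s, during which the arm holds its last target. There are 200 camera calls.

## Working session

There is one attempt and no reset: what is moved stays moved. The work goes in short steps, Python scripts to look and compute and a tool call to move; the robot and the scene stay as the last step left them, time stands still between calls to the robot, and variables do not carry over. Pictures are saved under pics/ and viewed, about 8 in all and at most 12, crops included, and the job is handed in when it is done.

Besides the shell and the picture viewer there is one more tool, called after "Emit:" as name(argument=value, ...), one argument or row to a line, values as JSON. play_rows: Moves the arm, as the interface text tells. Its arguments: {"type":"object","properties":{"targets":{"type":"array","items":{"type":"array","items":{"type":"array","items":{"type":"number"}}}},"grip":{"type":"number"},"newtons":{"type":"number"}},"required":["targets"]}

```bash
mkdir -p pics; ls
python3 - <<'E'
from station import arm,cams,finder
import cv2,numpy as np
print(arm.tcp_to_tips, arm.get_state())
for c in ["side","top"]:
    p,d=cams.grab_frame(c); cv2.imwrite(f"pics/{c}0.png",p[:,:,::-1])
    k=cams.camera_params(c); print(c,k)
    for q in ["stand","handle","cap_mid","leg_foot","beaker","spare_jar","stopper","spatula","flask","cylinder","reagent"]:
        r=finder.find_in(c,q)
        print(q,[(np.round(x["xyz"],3).tolist(),round(x["score"],2)) for x in r[:2]])
E
```

```text
pics
0.1781 {'t': 0.0, 'q': array([-1.01387564e+00,  3.59356591e-01,  1.10377583e-02, -3.52829839e-04,
       -1.22408981e+00, -2.88055342e-01]), 'qd': array([ 0.00050763,  0.00043618,  0.00036315,  0.00084509, -0.00212062,
        0.00166424]), 'joint_efforts': array([-5.86418191e-04, -5.82717741e+01,  2.93056029e+01,  6.99729234e+00,
        6.87827225e-03, -1.08739914e-04]), 'eef_pos': array([ 0.17921724, -0.65055852,  0.40373237]), 'ee_rot': array([ 3.13995253e+00, -1.40068519e-04, -2.87284735e+00]), 'force': array([-0.29804853,  0.44674328, -0.61037664]), 'moment': array([ 0.0485691 , -0.04079598,  0.01682364]), 'width': 0.0874791711666351}
side {'intrinsics': array([[524.74323687,   0.        , 273.2629063 ],
       [  0.        , 524.74323687, 208.08485685],
       [  0.        ,   0.        ,   1.        ]]), 'D': array([0.01988385, 0.        , 0.        , 0.        , 0.        ]), 'position': array([-0.12216768,  1.30661273,  1.05441664]), 'attitude': array([-2.12825538,  0.00403288, -2.66522653])}
stand [([0.566, 0.064, 0.009], 0.73)]
handle [([0.545, 0.06, 0.111], 0.6)]
ca
[... 682 characters left out ...]
  ]]), 'D': array([-0.07864681,  0.        ,  0.        ,  0.        ,  0.        ]), 'position': array([ 0.49464642, -0.00138811,  1.1616692 ]), 'attitude': array([-3.06024517, -0.00772266, -1.57833657])}
stand [([0.595, 0.012, 0.014], 0.58)]
handle [([0.556, 0.026, 0.146], 0.6)]
cap_mid [([0.52, 0.041, 0.164], 0.68)]
leg_foot [([0.595, 0.12, 0.187], 0.59), ([0.561, 0.454, 0.049], 0.25)]
beaker [([0.746, -0.12, 0.036], 0.61)]
spare_jar [([0.769, 0.019, 0.119], 0.91)]
stopper []
spatula [([0.56, 0.456, 0.049], 0.74), ([0.445, 0.175, 0.005], 0.63)]
flask [([0.56, 0.451, 0.05], 0.73), ([0.557, 0.028, 0.143], 0.73)]
cylinder [([0.603, -0.404, 0.027], 0.8)]
reagent [([0.449, -0.433, 0.1], 0.85)]
```

View pics/side0.png

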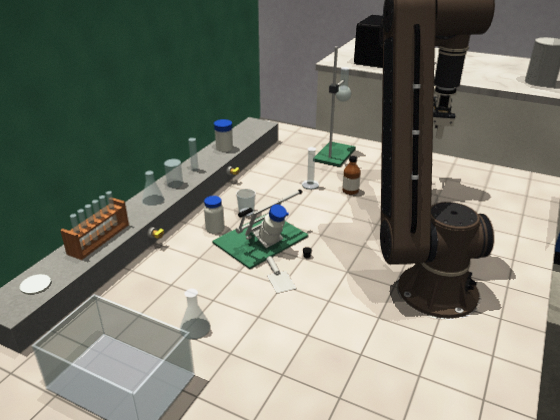

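View pics/top0.png

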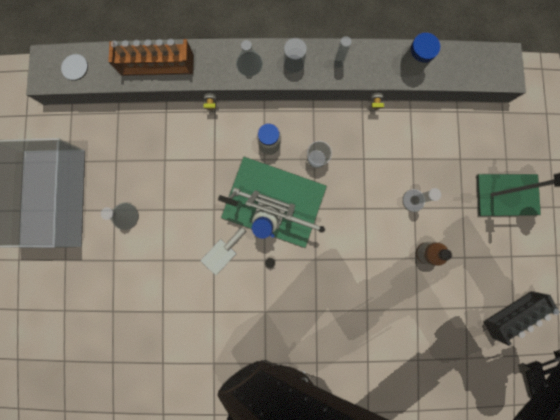

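The pictures show the stand mid-bench with a negative yaw: cap at top-view pixel (263,227), leg foot at (228,201), handle ball at (322,229). The stopper is at (270,263), in front of the stand. Next I fit the stand pose.

```bash
cat > h.py <<'E'
from station import arm,cams,finder
import cv2,numpy as np
from scipy.spatial.transform import Rotation as R
def cloud(p,d,k):
    h,w=d.shape; uv=np.stack(np.meshgrid(np.arange(w),np.arange(h)),-1).reshape(-1,1,2).astype(float)
    n=cv2.undistortPoints(uv,k["intrinsics"],k["D"]).reshape(h,w,2)
    c=np.dstack([n*d[...,None],d])
    return c@R.from_euler("xyz",k["attitude"]).as_matrix().T+k["position"]
def look(c):
    k=cams.camera_params(c); p,d=cams.grab_frame(c); return p,d,k,cloud(p,d,k)
def proj(P,k):
    Rm=R.from_euler("xyz",k["attitude"]).as_matrix(); c=(np.asarray(P,float)-k["position"])@Rm
    return cv2.projectPoints(c.reshape(-1,1,3),np.zeros(3),np.zeros(3),k["intrinsics"],k["D"])[0].reshape(-1,2)
def w(P,o,psi,tip=None):
    "stand (tip None) or frame point -> world"
    P=np.atleast_2d(np.asarray(P,float))
    if tip is not None: P=R.from_euler("y",tip).apply(P)+[0,0,.04]
    return R.from_euler("z",psi).apply(P)+[o[0],o[1],0]
E
python3 - <<'E'
from h import *
p,d,k,X=look("top")
hsv=cv2.cvtColor(p,cv2.COLOR_RGB2HSV)
g=(hsv[...,0]>60)&(hsv[...,0]<95)&(hsv[...,1]>90)&(abs(X[...,0]-.57)<.2)&(abs(X[...,1])<.25)&(abs(X[...,2]-.012)<.012)
r=cv2.minAreaRect((X[g][:,:2]*1000).astype(np.float32)); print(g.sum(),r)
b=(hsv[...,0]>105)&(hsv[...,0]<130)&(hsv[...,1]>150)&(abs(X[...,0]-.52)<.08)&(abs(X[...,1]-.04)<.08)
print("cap blue",b.sum(),np.median(X[b],0))
print("depth foot px",X[201,228],X[199:204:2,222:234:3].reshape(-1,3).round(3).tolist(),"ball",X[229,322])
dark=(p.max(2)<60)&(X[...,2]>.1)&(X[...,2]<.22)&(abs(X[...,0]-.55)<.12)&(abs(X[...,1])<.2)
n,l,s,c=cv2.connectedComponentsWithStats(dark.astype(np.uint8))
for i in range(1,n):
    if s[i,4]>5: print(s[i],X[l==i].mean(0).round(4))
E
```

```text
3357 ((603.8344116210938, 11.190902709960938), (260.60736083984375, 191.7635498046875), 69.9732666015625)
cap blue 274 [0.52007406 0.04004738 0.16369683]
depth foot px [0.58821018 0.12483632 0.1902977 ] [[0.593, 0.14, 0.19], [0.594, 0.133, 0.188], [0.593, 0.125, 0.189], [0.593, 0.117, 0.191], [0.589, 0.141, 0.185], [0.588, 0.133, 0.19], [0.588, 0.125, 0.19], [0.588, 0.117, 0.191], [0.6, 0.167, 0.007], [0.601, 0.159, -0.001], [0.583, 0.125, 0.193], [0.583, 0.118, 0.187]] ball [ 0.51618585 -0.11596713  0.16109437]
[219 197  19   9  77] [0.5891 0.1234 0.1894]
[320 227   4   4  11] [ 0.5172 -0.1153  0.1589]
```

Emit:
play_rows(
  targets=[
    [[-0.02,0.022,0,0],[-0.06,0.067,0,0],[-0.1,0.111,0,0],[-0.14,0.156,0,0],[-0.18,0.2,0,0]],
  ],
  grip=0,
)

```text
t: 1.88
eef_pos: [0.3001, -0.4084, 0.4049]
ee_rot: [-3.141, 0.0, -2.873]
force: [1.2, -0.6, 0.3]
width: 0.0873
```

Emit:
play_rows(
  targets=[
    [[-0.04,0.044,0,0],[-0.08,0.089,0,0],[-0.12,0.133,0,0],[-0.16,0.178,0,0],[-0.2,0.222,0,0]],
  ],
)

```text
t: 2.5
eef_pos: [0.4339, -0.1411, 0.4053]
ee_rot: [-3.141, 0.001, -2.872]
force: [1.1, -0.6, -0.2]
width: 0.0873
```

Emit:
play_rows(
  targets=[
    [[-0.04,0.044,0,0],[-0.08,0.089,0,0],[-0.116,0.13,0,4],[-0.136,0.15,0,13],[-0.136,0.15,0,13]],
  ],
)

```text
t: 3.12
eef_pos: [0.5256, 0.0395, 0.4043]
ee_rot: [-3.141, -0.0, -3.098]
force: [-0.0, -0.4, -1.1]
width: 0.0876
```

Run:
```python
from h import *
s=arm.get_state(); print(s["t"],s["q"].round(3),s["eef_pos"],s["ee_rot"])
p,d,k,X=look("wrist"); cv2.imwrite("pics/w1.png",p[:,:,::-1]); np.savez("w1.npz",p=p,d=d,X=X)
print(k["position"],k["attitude"])
for q in ["cap_mid","leg_foot","handle"]:
    print(q,[(np.round(x["xyz"],4),round(x["score"],2)) for x in finder.find_in("wrist",q)[:2]])
o=(.6,.01);psi=-.347
print(proj(w([[-.032,0,.146],[.012,.105,.149],[.012,-.105,.115]],o,psi,-.4),k).round(0))
```

```text
3.125 [ 0.447  0.115 -0.312  0.    -1.144 -1.975] [0.52555371 0.03945722 0.40430871] [-3.14137328e+00 -3.69350168e-04 -3.09842181e+00]
[0.45246977 0.03678581 0.38519567] [ 2.86692754e+00 -5.51695267e-04  1.61347485e+00]
cap_mid [(array([0.5128, 0.0417, 0.1687]), 0.58)]
leg_foot [(array([0.5911, 0.1085, 0.1861]), 0.91)]
handle [(array([0.5287, 0.0279, 0.1546]), 0.94)]
[[270. 215.]
 [383. 324.]
 [116. 222.]]
```

View pics/w1.png

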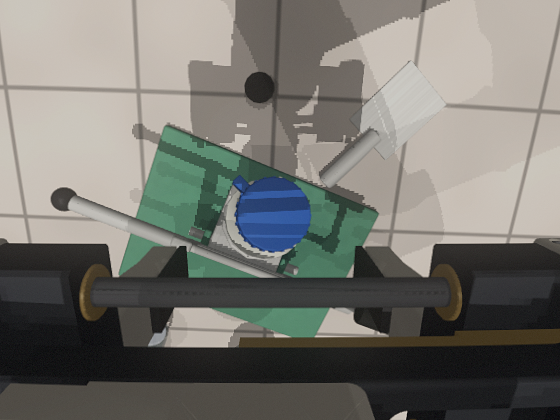

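The lug at (238,183), against the cap centre (272,215), is about 67° loose towards -y. The -y finger will clear it, and the projected model matches the picture. I'm descending onto the cap.

Emit:
play_rows(
  targets=[
    [[0.003,-0.0015,0.01,0],[0.003,-0.0015,0.03,0],[0.003,-0.0015,0.04,0],[0.003,-0.0015,0.05,0],[0.003,-0.0015,0.05,0]],
  ],
  grip=52,
)

```text
t: 3.95
eef_pos: [0.5217, 0.0359, 0.354]
ee_rot: [-3.141, -0.001, -3.1]
force: [0.1, 1.2, -0.5]
width: 0.0696
```

Emit:
play_rows(
  targets=[
    [[0,0,0.01,0],[0,0,0.02,0],[0,0,0.03,0],[0,0,0.041,0],[0,0,0.041,0]],
  ],
)

```text
t: 4.58
eef_pos: [0.5216, 0.036, 0.3125]
ee_rot: [-3.141, -0.002, -3.1]
force: [-0.5, -0.3, 0.2]
width: 0.0697
```

Emit:
play_rows(
  targets=[
    [[0,0.0015,0,0],[0,0.0015,0,0],[0,0.0015,0,0],[0,0.0015,0,0],[0,0.0015,0,0]],
  ],
  grip=255,
  newtons=25,
)

```text
t: 5.2
eef_pos: [0.5224, 0.0393, 0.3146]
ee_rot: [3.138, 0.003, -3.099]
force: [-1.6, 9.4, 1.5]
width: 0.0547
```

Emit:
play_rows(
  targets=[
    [[0,0.0015,0,6],[0,0.0015,0,12],[0,0.0015,0,18],[0,0.0015,0,24],[0,0.0015,0,24]],
  ],
)

```text
t: 5.82
eef_pos: [0.5219, 0.0401, 0.3143]
ee_rot: [3.139, 0.001, 2.764]
force: [-1.9, 4.9, 0.8]
width: 0.0534
```

Emit:
play_rows(
  targets=[
    [[0,-0.0015,0,6],[0,-0.0015,0,12],[0,-0.0015,0,18],[0,-0.0015,0,24],[0,-0.0015,0,24]],
  ],
)

```text
t: 6.45
eef_pos: [0.5228, 0.0391, 0.3154]
ee_rot: [3.135, 0.002, 2.346]
force: [2.3, 4.7, 1.3]
width: 0.0549
```

Run:
```python
from h import *
s=arm.get_state(); print(s["t"],s["q"].round(3),s["eef_pos"],s["ee_rot"],s["moment"].round(2),s["force"])
p,d,k,X=look("wrist"); cv2.imwrite("pics/w2.png",p[:,:,::-1])
```

```text
6.45 [ 0.449  0.189 -0.445 -0.    -0.93  -2.816] [0.52276169 0.03914302 0.3154297 ] [3.13457559e+00 2.01894232e-03 2.34553781e+00] [ 2.56 -1.24  0.36] [2.30281032 4.70115332 1.29937723]
```

View pics/w2.png

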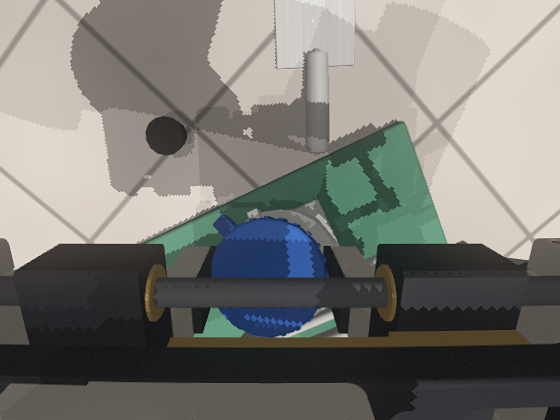

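The cap turned with the jaws. The lug at (223,224) is still about 17° short of the front-facing direction, so I release, turn back and regrip.

Emit:
play_rows(
  targets=[
    [[0,0,0,0],[0,0,0,0],[0,0,0,-5],[0,0,0,-14],[0,0,0,-20]],
  ],
  grip=52,
)

```text
t: 7.12
eef_pos: [0.5209, 0.0373, 0.3134]
ee_rot: [-3.14, -0.001, 2.699]
force: [0.0, -0.1, 0.2]
width: 0.0697
```

Emit:
play_rows(
  targets=[
    [[0,0,0,-9],[0,0,0,-18],[0,0,0,-22],[0,0,0,-22],[0,0,0,-22]],
  ],
)

```text
t: 7.75
eef_pos: [0.5211, 0.0375, 0.3135]
ee_rot: [-3.141, -0.0, 3.077]
force: [-1.4, -0.5, -0.3]
width: 0.0695
```

Emit:
play_rows(
  targets=[
    [[0,0,0,0],[0,0,0,0],[0,0,0,0],[0,0,0,0],[0,0,0,0]],
  ],
  grip=255,
)

```text
t: 8.38
eef_pos: [0.5217, 0.0393, 0.3142]
ee_rot: [3.138, 0.002, 3.079]
force: [-0.7, 11.3, 2.9]
width: 0.0539
```

Emit:
play_rows(
  targets=[
    [[0,0,0,4],[0,0,0,8],[0,0,0,12],[0,0,0,15],[0,0,0,18]],
  ],
)

```text
t: 9.0
eef_pos: [0.5219, 0.0396, 0.3145]
ee_rot: [3.137, 0.002, 2.763]
force: [-0.9, 10.8, 2.7]
width: 0.0531
```

Run:
```python
from h import *
s=arm.get_state(); print(s["t"],s["q"].round(3),s["eef_pos"],s["ee_rot"],s["moment"].round(2),s["force"])
```

```text
9.0 [ 0.45   0.189 -0.445 -0.003 -0.931 -2.398] [0.52186971 0.03963514 0.31450994] [3.13658372e+00 1.76832954e-03 2.76347916e+00] [4.68 0.42 0.41] [-0.94519803 10.80012289  2.7018848 ]
```

Emit:
play_rows(
  targets=[
    [[0,0.002,0,3],[0,0.002,0,6],[0,0.002,0,8],[0,0.002,0,8]],
  ],
)

```text
t: 9.5
eef_pos: [0.5223, 0.0402, 0.314]
ee_rot: [3.139, 0.001, 2.625]
force: [-0.5, 5.1, 1.5]
width: 0.0539
```

Run:
```python
from h import *
s=arm.get_state(); print(s["q"].round(3),s["ee_rot"],s["moment"].round(2),s["force"])
```

```text
[ 4.510e-01  1.910e-01 -4.450e-01 -1.000e-03 -9.320e-01 -2.538e+00] [3.13940053e+00 8.31472769e-04 2.62530744e+00] [ 2.91 -0.32  0.4 ] [-0.4653014   5.07987681  1.46980918]
```

Emit:
play_rows(
  targets=[
    [[0,0,0,3],[0,0,0,6],[0,0,0,8],[0,0,0,8]],
  ],
)

```text
t: 10.0
eef_pos: [0.5223, 0.0401, 0.3137]
ee_rot: [3.141, 0.0, 2.487]
force: [0.0, 5.4, -2.6]
width: 0.0544
```

Run:
```python
from h import *
s=arm.get_state(); print(s["q"].round(3),s["ee_rot"],s["moment"].round(2),s["force"])
p,d,k,X=look("wrist"); cv2.imwrite("pics/w3.png",p[:,:,::-1])
```

```text
[ 0.452  0.192 -0.445 -0.    -0.933 -2.677] [3.14079600e+00 3.79245206e-04 2.48711274e+00] [ 2.29 -0.33  0.98] [ 0.04012691  5.38360906 -2.57787086]
```

View pics/w3.png

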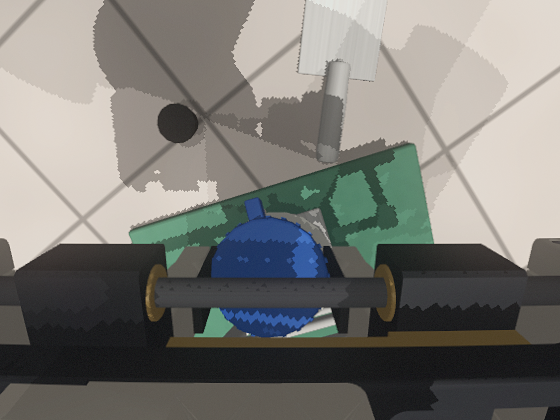

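Moment about z jumped from 0.4 to 1.0 N m. The lug at (254,208) now covers the rib and points square to the plate's front edge, so the cap is on its stop. One more small twist to confirm.

Emit:
play_rows(
  targets=[
    [[0,0,0,3],[0,0,0,5],[0,0,0,5]],
  ],
)

```text
t: 10.42
eef_pos: [0.5223, 0.0399, 0.3138]
ee_rot: [3.141, 0.001, 2.399]
force: [2.2, 4.3, -0.8]
width: 0.0546
```

Run:
```python
from h import *
s=arm.get_state(); print(s["q"].round(3),s["ee_rot"],s["moment"].round(2),s["force"])
```

```text
[ 0.451  0.191 -0.445  0.    -0.933 -2.765] [3.14065569e+00 6.28971497e-04 2.39909190e+00] [ 2.02 -0.86  0.93] [ 2.18790508  4.27511006 -0.80440147]
```

Emit:
play_rows(
  targets=[
    [[0,0,0,0],[0,0,0,0],[0,0,-0.03,0],[0,0,-0.07,-8],[0,0,-0.1,-17]],
  ],
  grip=52,
)

```text
t: 11.05
eef_pos: [0.5217, 0.039, 0.4151]
ee_rot: [-3.141, 0.0, 2.699]
force: [0.3, -0.5, 0.0]
width: 0.0698
```

Emit:
play_rows(
  targets=[
    [[0,0,0,-5],[0,0,0,-5]],
  ],
  grip=255,
)

```text
t: 11.3
eef_pos: [0.5215, 0.0391, 0.4137]
ee_rot: [-3.141, -0.0, 2.781]
force: [0.2, -0.3, 0.1]
width: 0.0551
```

Run:
```python
from h import *
s=arm.get_state(); print(s["t"],s["q"].round(3),s["eef_pos"],s["ee_rot"])
p,d,k,X=look("wrist"); cv2.imwrite("pics/w4.png",p[:,:,::-1])
p,d,k,X=look("top"); cv2.imwrite("pics/t4.png",cv2.resize(p[100:300,150:400,::-1],None,fx=3,fy=3))
q=finder.find_in("wrist","leg_foot"); print(q and q[0])
```

```text
11.3 [ 0.45   0.102 -0.306  0.    -1.164 -2.382] [0.52152329 0.03909254 0.41367672] [-3.14109691e+00 -3.87308210e-04  2.78075125e+00]
{'xyz': [0.6156, 0.1108, 0.103], 'score': 0.57}
```

View pics/w4.png

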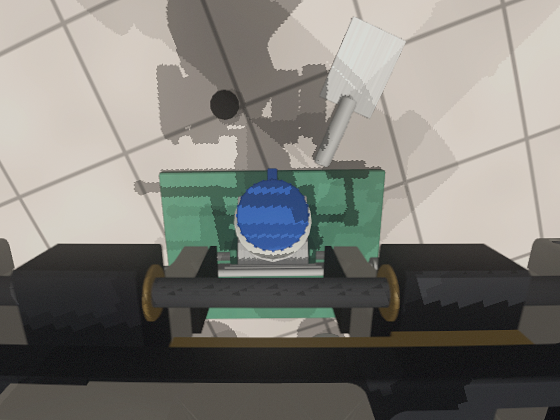

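The view is square to the stand: the lug at (272,173) is straight in front of the cap centre at (273,215), so the cap is home. Next is the leg.

Emit:
play_rows(
  targets=[
    [[0.005,0.03,0,0],[0.01,0.07,0,0],[0.008,0.102,0.015,0],[0.006,0.102,0.05,0],[0.006,0.102,0.063,0]],
  ],
  grip=255,
)

```text
t: 12.08
eef_pos: [0.5516, 0.1371, 0.348]
ee_rot: [-3.138, -0.003, 2.781]
force: [-0.2, -0.7, 0.1]
width: 0.0004
```

Emit:
play_rows(
  targets=[
    [[-0.01,0,0,0],[-0.02,0,0,0],[-0.03,0,0,0],[-0.042,0,0,0],[-0.054,0,0,0]],
  ],
)

```text
t: 12.7
eef_pos: [0.6036, 0.1177, 0.351]
ee_rot: [3.141, 0.0, 2.782]
force: [-0.1, 0.7, 0.6]
width: 0.0003
```

Emit:
play_rows(
  targets=[
    [[-0.01,0,0,0],[-0.02,0,0,0],[-0.028,0,0,0],[-0.034,0,0,0],[-0.034,0,0,0]],
  ],
)

```text
t: 13.32
eef_pos: [0.6349, 0.1061, 0.3505]
ee_rot: [-3.141, -0.0, 2.782]
force: [-1.0, -0.2, -0.3]
width: 0.0003
```

Run:
```python
from h import *
s=arm.get_state(); print(s["t"],s["q"].round(3),s["eef_pos"],s["ee_rot"],s["force"])
p,d,k,X=look("side"); cv2.imwrite("pics/s5.png",cv2.resize(p[140:290,170:370,::-1],None,fx=4,fy=4))
```

```text
13.325 [ 0.468  0.345 -0.136  0.    -1.09  -2.399] [0.63485162 0.10609046 0.35048982] [-3.14142763e+00 -1.30846601e-04  2.78176067e+00] [-0.99576553 -0.18854612 -0.31251105]
```

View pics/s5.png

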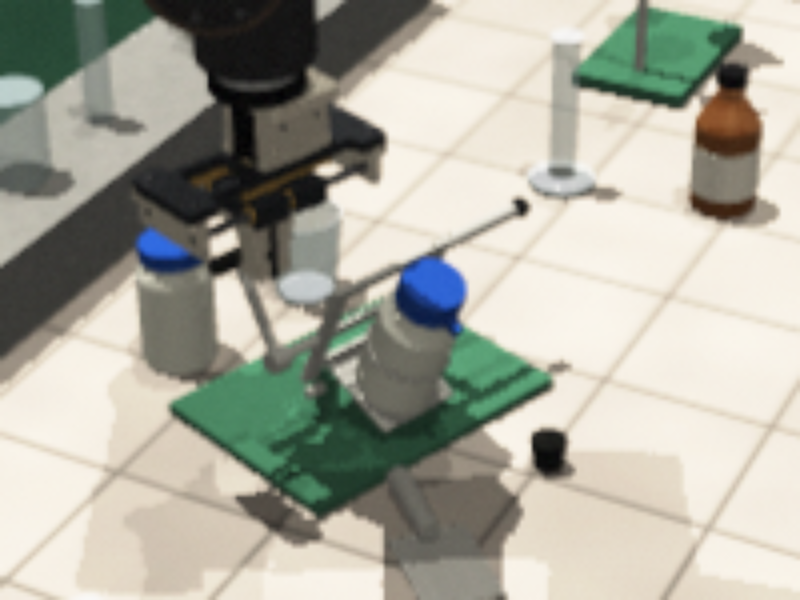

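The leg is past top centre, with the foot at (235,258) just behind the fingers and probably falling. I'll nudge a bit further and check.

Emit:
play_rows(
  targets=[
    [[-0.008,0,0,0],[-0.015,0,0,0],[-0.015,0,0,0],[-0.015,0,0,0],[-0.015,0,0,0]],
  ],
)

```text
t: 14.0
eef_pos: [0.6485, 0.101, 0.3507]
ee_rot: [3.142, -0.0, 2.782]
force: [0.1, -0.3, 0.4]
width: 0.0003
```

Emit:
play_rows(
  targets=[
    [[0.02,0,-0.02,0],[0.06,0,-0.05,0],[0.1,0,-0.065,0],[0.1,0,-0.065,0]],
  ],
)

```text
t: 14.5
eef_pos: [0.5533, 0.1367, 0.4181]
ee_rot: [3.138, 0.002, 2.784]
force: [0.1, 0.5, 0.6]
width: 0.0007
```

Run:
```python
from h import *
s=arm.get_state(); print(s["t"],s["eef_pos"],s["ee_rot"],s["force"])
p,d,k,X=look("side"); cv2.imwrite("pics/s6.png",cv2.resize(p[140:290,170:370,::-1],None,fx=4,fy=4))
for q in ["leg_foot","cap_mid"]:print(q,[(np.round(x["xyz"],3),round(x["score"],2)) for x in finder.find_in("side",q)[:2]])
print(w([.057,.105,.044],(.6,.01),-.347))
```

```text
14.5 [0.55326697 0.13674117 0.41812489] [3.13833983e+00 2.33327019e-03 2.78423128e+00] [0.10812987 0.45611363 0.61838362]
leg_foot [(array([0.662, 0.11 , 0.058]), 0.61)]
cap_mid [(array([0.518, 0.054, 0.156]), 0.83), (array([0.545, 0.058, 0.1  ]), 0.44)]
[[0.68931084 0.08935725 0.044     ]]
```

View pics/s6.png

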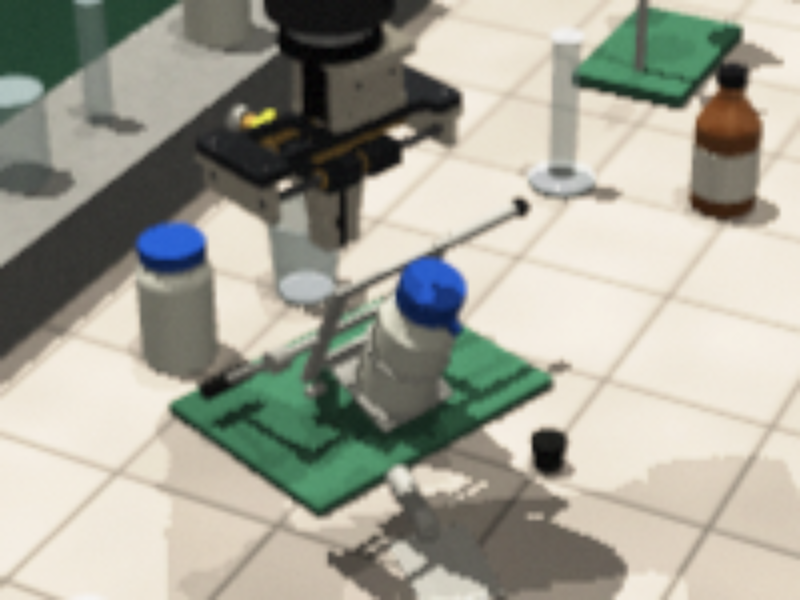

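The leg is down behind, with the foot at (215,385) at plate level, and the bystanders look unmoved. On to the handle.

Emit:
play_rows(
  targets=[
    [[-0.01,-0.03,0,0],[-0.025,-0.08,0,0],[-0.037,-0.13,0,0],[-0.048,-0.18,0,0],[-0.053,-0.208,0,-6]],
  ],
  grip=100,
)

```text
t: 15.28
eef_pos: [0.5315, -0.0799, 0.4146]
ee_rot: [-3.141, -0.002, 2.886]
force: [1.0, 0.7, -0.1]
width: 0.0449
```

Emit:
play_rows(
  targets=[
    [[0,0,0,-10],[0,0,0,-20],[0,0,0,-30],[0,0,0,-40],[0,0,0,-50]],
  ],
)

```text
t: 15.9
eef_pos: [0.5321, -0.0779, 0.4145]
ee_rot: [3.141, -0.002, -2.519]
force: [0.4, -0.3, 0.6]
width: 0.0533
```

Emit:
play_rows(
  targets=[
    [[0,0,0,-10],[0,0,0,-20],[0,0,0,-30],[0,0,0,-34],[0,0,0,-34]],
  ],
)

```text
t: 16.52
eef_pos: [0.5319, -0.0777, 0.4147]
ee_rot: [3.14, -0.001, -1.932]
force: [-0.2, 0.0, 0.1]
width: 0.0535
```

Run:
```python
from h import *
s=arm.get_state(); print(s["t"],s["q"].round(3),s["eef_pos"],s["ee_rot"])
p,d,k,X=look("wrist"); o=(.6,.01);psi=-.347
im=p[:,:,::-1].copy()
for u,v in proj(w([[.012,-.105,.115],[.012,-.08,.115],[.012,-.14,.115],[-.032,0,.146]],o,psi,-.4),k): cv2.circle(im,(int(u),int(v)),3,(0,0,255),1)
cv2.imwrite("pics/w7.png",im)
p,d,k,X=look("top")
dark=(p.max(2)<60)&(X[...,2]>.02)&(X[...,2]<.22)&(abs(X[...,0]-.6)<.14)&(abs(X[...,1])<.2)
n,l,st,c=cv2.connectedComponentsWithStats(dark.astype(np.uint8))
for i in range(1,n):
    if st[i,4]>5: print(st[i],X[l==i].mean(0).round(4))
```

```text
16.525 [ 0.22   0.126 -0.275 -0.    -1.171 -0.581] [ 0.53194526 -0.07771036  0.41468749] [ 3.14015181e+00 -9.10589276e-04 -1.93185474e+00]
[239 169   7   4  16] [0.6913 0.1036 0.0502]
[247 171   7   5  23] [0.6822 0.0792 0.0513]
```

View pics/w7.png

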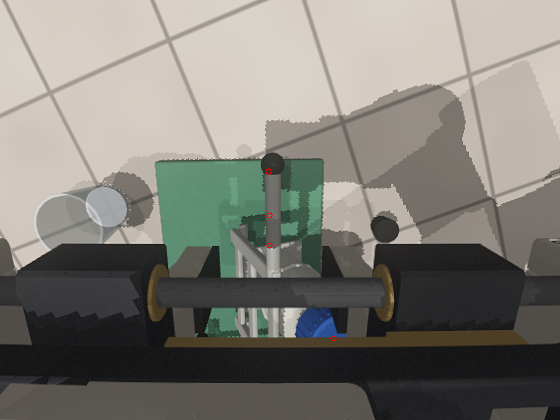

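The bar lies about 3 px right of my projection, which is about 2 mm towards the stand's front. The foot is measured at (0.687, 0.091, 0.051), which matches fully down. I'm descending and gripping the bar.

Emit:
play_rows(
  targets=[
    [[0,0.002,0.02,0],[0,0.002,0.05,0],[0,0.002,0.08,0],[0,0.002,0.1,0],[0,0.002,0.105,0]],
  ],
)

```text
t: 17.25
eef_pos: [0.5293, -0.0767, 0.3092]
ee_rot: [3.139, -0.001, -1.932]
force: [0.2, -1.1, 1.1]
width: 0.0534
```

Emit:
play_rows(
  targets=[
    [[0,0,0,0],[0,0,0,0],[0,0,0,0],[0,0,0,0],[0,0,0,0]],
  ],
  grip=255,
  newtons=15,
)

```text
t: 17.88
eef_pos: [0.5299, -0.0766, 0.311]
ee_rot: [-3.14, 0.0, -1.93]
force: [0.2, -0.5, 0.8]
width: 0.0113
```

Run:
```python
from h import *
s=arm.get_state(); print(s["t"],s["q"].round(3),s["eef_pos"],s["ee_rot"],s["moment"],s["force"],s["width"])
```

```text
17.875 [ 0.223  0.213 -0.425  0.001 -0.932 -0.583] [ 0.52985899 -0.07658964  0.31099305] [-3.14043946e+00  2.64336959e-04 -1.93011000e+00] [-0.19284877 -0.01600137  0.04861721] [ 0.18263815 -0.48080327  0.80689361] 0.011293219361958998
```

Emit:
play_rows(
  targets=[
    [[0,-0.0045,-0.0013,0],[0,-0.009,-0.0024,0],[0,-0.0138,-0.0033,0],[0,-0.0185,-0.004,0],[0,-0.0232,-0.0045,0]],
  ],
)

```text
t: 18.5
eef_pos: [0.5515, -0.0847, 0.3152]
ee_rot: [3.141, -0.0, -1.93]
force: [-3.0, 3.4, 2.2]
width: 0.0116
```

Emit:
play_rows(
  targets=[
    [[0,-0.0047,-0.0004,0],[0,-0.0095,-0.0005,0],[0,-0.0142,-0.0005,0],[0,-0.018,-0.0003,0],[0,-0.021,0,0]],
  ],
)

```text
t: 19.12
eef_pos: [0.5712, -0.0922, 0.315]
ee_rot: [-3.142, 0.0, -1.93]
force: [-1.4, 2.9, 3.6]
width: 0.0113
```

Run:
```python
from h import *
s=arm.get_state(); print(s["t"],s["eef_pos"],s["ee_rot"],s["moment"],s["force"],s["width"])
p,d,k,X=look("top")
hsv=cv2.cvtColor(p,cv2.COLOR_RGB2HSV)
b=(hsv[...,0]>105)&(hsv[...,0]<130)&(hsv[...,1]>150)&(abs(X[...,0]-.57)<.09)&(abs(X[...,1]-.03)<.08)&(X[...,2]>.13)
print("cap",b.sum(),np.median(X[b],0),w([-.032,0,.146],(.6,.01),-.347,0))
```

```text
19.125 [ 0.57121646 -0.09216361  0.31504701] [-3.14157217e+00  1.38646349e-05 -1.93036309e+00] [0.92983108 0.8649706  0.08797368] [-1.40314284  2.93726497  3.6405228 ] 0.011306097187205266
cap 3 [ 0.49464642 -0.00138811  1.1616692 ] [[0.56990729 0.0208825  0.186     ]]
```

The frame is at about -0.014 rad by travel. I'll probe gently for foot contact at +0.03 to calibrate upright.

Emit:
play_rows(
  targets=[
    [[0,-0.001,0.0001,0],[0,-0.002,0.0002,0],[0,-0.0025,0.0003,0],[0,-0.0025,0.0003,0]],
  ],
)

```text
t: 19.68
eef_pos: [0.5733, -0.0929, 0.3149]
ee_rot: [-3.141, 0.0, -1.93]
force: [-1.0, 2.0, 1.3]
width: 0.0116
```

Emit:
play_rows(
  targets=[
    [[0,-0.0005,0.0001,0],[0,-0.001,0.0001,0],[0,-0.001,0.0001,0],[0,-0.001,0.0001,0]],
  ],
)

```text
t: 20.18
eef_pos: [0.5742, -0.0933, 0.3148]
ee_rot: [-3.141, 0.0, -1.93]
force: [-1.4, 2.4, 1.2]
width: 0.0117
```

Emit:
play_rows(
  targets=[
    [[0,-0.0005,0.0001,0],[0,-0.001,0.0002,0],[0,-0.001,0.0002,0],[0,-0.001,0.0002,0]],
  ],
)

```text
t: 20.68
eef_pos: [0.5752, -0.0937, 0.3146]
ee_rot: [-3.141, 0.0, -1.93]
force: [-0.7, 1.7, 1.9]
width: 0.0116
```

Emit:
play_rows(
  targets=[
    [[0,-0.0005,0.0001,0],[0,-0.001,0.0002,0],[0,-0.001,0.0002,0],[0,-0.001,0.0002,0]],
  ],
)

```text
t: 21.18
eef_pos: [0.5761, -0.094, 0.3144]
ee_rot: [3.142, -0.0, -1.93]
force: [-2.1, 2.9, 2.5]
width: 0.0116
```

Run:
```python
from h import *
s=arm.get_state(); print(s["t"],s["eef_pos"],s["force"],s["width"])
p,d,k,X=look("side"); cv2.imwrite("pics/s8.png",cv2.resize(p[140:290,170:370,::-1],None,fx=4,fy=4))
hsv=cv2.cvtColor(p,cv2.COLOR_RGB2HSV)
b=(hsv[...,0]>105)&(hsv[...,0]<130)&(hsv[...,1]>150)&(abs(X[...,0]-.57)<.09)&(abs(X[...,1]-.03)<.08)&(X[...,2]>.13)
print("cap",b.sum(),X[b].mean(0),X[b].max(0))
for n in ["beaker","spare_jar","stopper","spatula","flask","cylinder","reagent"]:
    r=finder.find_in("side",n); print(n,[(np.round(x["xyz"],3).tolist(),round(x["score"],2)) for x in r[:1]])
```

```text
21.175 [ 0.57607241 -0.09401248  0.31441137] [-2.06963536  2.85912743  2.48345353] 0.01160826773464303
cap 189 [0.5659664  0.03163959 0.1814235 ] [0.59623487 0.05243984 0.19354023]
beaker [([0.73, -0.11, 0.06], 0.63)]
spare_jar [([0.76, 0.047, 0.078], 0.64)]
stopper []
spatula [([0.442, 0.174, 0.001], 0.82)]
flask [([0.543, 0.477, 0.052], 0.8)]
cylinder [([0.595, -0.403, 0.074], 0.88)]
reagent [([0.435, -0.424, 0.072], 0.81)]
```

View pics/s8.png

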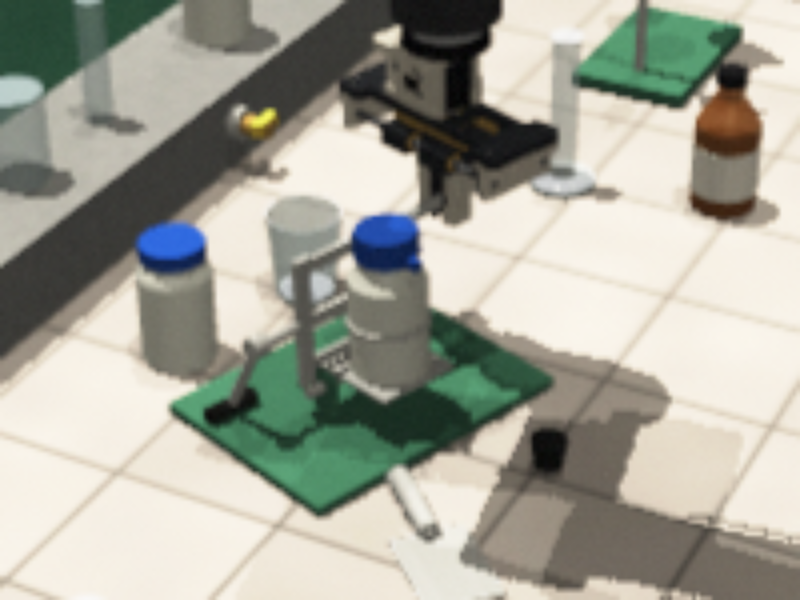

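The jar stands upright and the leg is down, with the foot at (230,405) near the plate. By travel the angle is about +0.03, without a clear contact yet, so I probe slightly further.

Emit:
play_rows(
  targets=[
    [[0,-0.0005,0.0001,0],[0,-0.001,0.0002,0],[0,-0.001,0.0002,0],[0,-0.001,0.0002,0]],
  ],
)

```text
t: 22.08
eef_pos: [0.5767, -0.0942, 0.3143]
ee_rot: [3.141, -0.0, -1.93]
force: [-4.4, 4.3, 5.9]
width: 0.0115
```

Emit:
play_rows(
  targets=[
    [[0,-0.0005,0.0001,0],[0,-0.001,0.0002,0],[0,-0.001,0.0002,0],[0,-0.001,0.0002,0]],
  ],
)

```text
t: 22.58
eef_pos: [0.5772, -0.0945, 0.3142]
ee_rot: [3.14, -0.0, -1.93]
force: [-6.5, 6.0, 9.1]
width: 0.0115
```

Contact is clear at x≈0.576 (+0.03), which agrees with the travel estimate. I'm backing off to about +0.005 and holding.

Emit:
play_rows(
  targets=[
    [[0,0.001,-0.0001,0],[0,0.0025,-0.0003,0],[0,0.0038,-0.0006,0],[0,0.0045,-0.0007,0],[0,0.0045,-0.0007,0]],
  ],
  newtons=25,
)

```text
t: 23.2
eef_pos: [0.5738, -0.0932, 0.3147]
ee_rot: [-3.141, 0.0, -1.93]
force: [0.9, 1.7, 3.2]
width: 0.0113
```

Emit:
play_rows(
  targets=[
    [[0,0,0,0],[0,0,0,0],[0,0,0,0],[0,0,0,0],[0,0,0,0]],
  ],
)

```text
t: 23.82
eef_pos: [0.5737, -0.0932, 0.3146]
ee_rot: [3.142, -0.0, -1.93]
force: [-0.1, 0.9, 2.1]
width: 0.0113
```

Run:
```python
from h import *
s=arm.get_state(); print(s["t"],s["eef_pos"],s["force"],s["width"],s["qd"].round(3))
p,d,k,X=look("side"); cv2.imwrite("pics/s9.png",cv2.resize(p[140:290,170:370,::-1],None,fx=4,fy=4))
# jar tilt: axis from cap centre vs expected at upright
hsv=cv2.cvtColor(p,cv2.COLOR_RGB2HSV)
b=(hsv[...,0]>105)&(hsv[...,0]<130)&(hsv[...,1]>150)&(abs(X[...,0]-.57)<.09)&(abs(X[...,1]-.03)<.08)&(X[...,2]>.13)
print("cap",X[b].mean(0))
```

```text
23.825 [ 0.57373109 -0.09316474  0.31464752] [-0.06419611  0.86114925  2.12490591] 0.011345889796260304 [ 0.     0.001 -0.001  0.    -0.001  0.001]
cap [0.56290172 0.03244492 0.1807713 ]
```

View pics/s9.png

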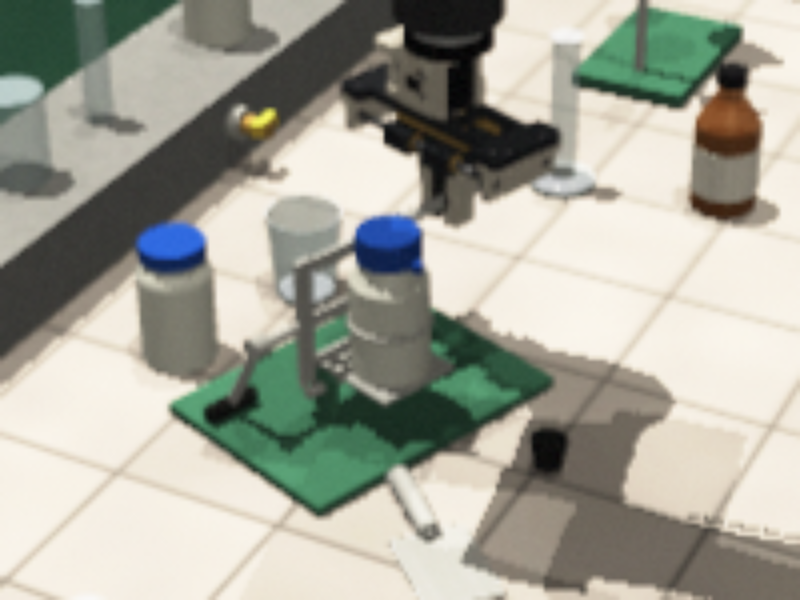

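The jar is upright, the cap lug at (420,265) faces front, the leg is down, and the bystanders are standing. Handing in.

```bash
python3 -c "
from station import job_done
print(job_done())"
```

```text
the job is handed in; nothing more can be done
None
```

I screwed the cap home, flipped the kick leg down behind, then raised the frame by its handle. I handed the job in while still gripping it upright, at about 24 s of the 61 s allowed.

- **Cap:** I closed it in two gripped strokes. At the end the jaws slipped at about 0.95 N m, up from 0.4 N m while turning. The wrist view showed the lug straight to the front.
- **Leg:** Before raising, the foot measured (0.687, 0.091, 0.051), within about 3 mm of where it should lie fully down.
- **Frame:** I touched the foot onto the plate at about +0.03 rad to fix the angle, then backed off. The frame is held at about +0.005 to +0.01 rad. At the last check the joint speeds were near zero and the force on the tool was about 2 N.
- **Bystanders:** The last side view showed them standing as before. Positions I re-measured before backing off were mostly within 4 mm of the start, the network's own accuracy. The exceptions were the beaker, 6 mm off in the reading, and the cylinder, 12 mm higher in z only. The network did not report the stopper that time, but the picture shows it in place.
- **Not checked:** With the frame raised, the arm hid the cap from the top camera. The final upright angle therefore rests on hand travel, the foot contact and the side view.

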